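# Lock the rotor lid, shut the microcentrifuge and start it

### The job

Get the bench centrifuge running: turn the small knob sunk in the middle of the rotor lid clockwise to its stop so that the rotor lid is locked, then swing the machine's cover fully shut, and with the cover shut press the long start key on its control strip all the way in and let go of it. Leave the tube rack, bottle and dishes beside it where they stand.

Things in the scene. Friction and masses are not known exactly. Their poses are not given: they have to be found in the camera images.
- centrifuge: White bench microcentrifuge, fixed to the bench, 270 mm deep (x), 220 mm wide (y), flat deck 140 mm above the bench with a 132 mm round chamber for the rotor. Origin: on the bench under the rotor axis; x points from the sloped control strip (front, -x) to the cover hinge (back, +x), z up
- well_floor (a point): Centre of the floor of the round well in the aluminium rotor lid, 96 mm above the bench. Well: 76 mm across, upright walls 38 mm high; lid 122 mm across, its rim 6 mm below the deck. The idle drive holds the rotor, which may stand at any angle and slips round only if twisted with over 0.6 N m
- knob_top (a point): Centre of the top of the black knob in the well, 130 mm above the bench, on the rotor's vertical axis. Knob: upright grip bar 40 mm long (x of this frame; a white line marks its +x half), 14 mm wide (y), 29 mm high, on a disc 38 mm across and 5 mm high on the well floor, 34 mm below this point. z up
- knob (a joint): Turn of the knob relative to the rotor lid, rad, growing clockwise seen from above; starts between 0 and 0.3 (open; at 0 the white line points at the narrow rib on the lid), hard stop at 1.40 (locked; the line points at the broad rib). Stays where it is left; takes about 0.08 N m
- cover (a joint): Opening angle of the cover, rad: 0 lies shut on the deck, 1.9 fully back; starts between 1.5 and 1.85. Its stiff hinge holds it at any angle; pushing it takes 1 to 4 N at its free edge
- cover_hinge (a point): Middle of the cover's hinge line (along y of this frame and of the centrifuge), 118 mm behind the rotor axis, 141 mm above the bench. This frame swings with the cover: a slab from x = -195 mm (free edge) to 0, 200 mm wide in y, underside at z = 0, outer face at z = 24 mm. Shut, the frame is parallel to the centrifuge's
- cover_edge (a point): Middle of the outer-face edge at the cover's free end, 195 mm from the hinge and 24 mm above the underside; a grey lip 90 mm wide (10 to 22 mm above the underside) sticks out 10 mm beyond it. 165 mm above the bench when shut
- start_key (a joint): Travel of the start key, m: 0 out, 0.004 fully in; spring key, 1.4 N at first, 4.2 N fully in; comes back by itself
- start_key_top (a point): Centre of the top of the start key: the long white bar key (44 mm along the centrifuge's y, 22 mm across, 6 mm proud) near the -y end of the control strip, about 122 mm above the bench; the other keys are small, round and flat. z of this frame is the key's axis, leaning 0.26 rad to the front. It lies 38 mm ahead of the shut cover's free edge, 28 mm ahead of its lip
- tube_rack: Bystander: grey rack of capped microtubes, 200 x 70 x 50 mm, origin at its underside; leave it alone
- reagent_bottle: Bystander: amber bottle, 70 mm across, 150 mm high, origin at its underside; leave it alone
- dish_stack: Bystander: stack of three clear culture dishes, 90 mm across, 44 mm high, origin at its underside; leave it alone

How it is judged (in metres and radians):
On the way, in this order (a step that is already met when the one before it is completed fails the run):
1. the rotor-lid knob is turned clockwise to its stop (at least 1.28 of 1.40 rad) with the cover still open (value of joint knob above 1.28 rad and value of joint cover above 0.5 rad), for 0.2 s.
2. the cover is shut (within 0.04 rad, about 8 mm at its edge) (value of joint cover below 0.04 rad and value of joint knob above 1.28 rad), for 0.2 s.
3. the start key is pressed in at least 3 mm of its 4 with the cover shut (value of joint start_key above 0.003 m and value of joint cover below 0.04 rad), for 0.05 s.
At the end, for the whole second after the job is handed in: The rotor-lid knob is at its locked stop (at least 1.28 of 1.40 rad), the cover is shut (within 0.04 rad), the start key has been pressed after that and is out again (within 1 mm), and the rack, bottle and dishes stand within 25 mm of where they were (all of step 2 and value of joint start_key below 0.001 m and distance of each of tube_rack, reagent_bottle, dish_stack from where it was at the start of the episode below 0.025 m); the robot touches nothing.
It fails at once if the start key is pressed while the cover is open (value of joint start_key above 0.003 m and value of joint cover above 0.1 rad).
It fails at once if the tube rack, bottle or dishes are pushed away or tipped (distance of any of tube_rack, reagent_bottle, dish_stack from where it was at the start of the episode above 0.04 m or angle between any of tube_rack, reagent_bottle, dish_stack's own z axis and vertical above 0.4 rad).
It also fails if it takes over 58 s, if anything falls off the work surface, if the arm or the gripper's body presses on something with over 40 N, if the wrist force passes 120 N, or if a joint passes its speed limit or range.

### The arm

A 6-joint arm with a two-finger parallel gripper is mounted at the origin on the work surface. World frame = base frame: x ahead of the robot, y to its left, z up, the work surface at z = 0. Lengths are in mm, angles in rad, forces in N, time in s.
With the tool pointing down it reaches from about 225 to 875 mm from the base axis. Payload 3.4 kg.
Tool frame: the origin (TCP) lies between the finger pads; the fingertips stand 8 mm ahead of it and the grasp point (between the pads) lies 11 mm behind it; z points along the fingers, y is the line along which they close (so a half turn about z gives the same grasp; the last joint's range is limited). The gripper opens to 85 mm and grips with 20 to 120 N. Pads are 22 mm wide; open, the fingers measure 114 mm over their backs; the gripper's body (76 mm by 85 mm) begins 54 mm behind the grasp point. The pads swing forward as they close: fully open they stand 13 mm farther back than shut.
Start: joints at [1.222, 0.276, 1.505, -0, 1.361, -0.121], TCP at [129.869, 560.175, 239.328] pointing down, gripper open.
Joint ranges: [-2.89, 2.89], [-0.75, 2.08], [0.22, 2.7], [-1.18, 4.32], [0.11, 2.71], [-2.7, 2.7]. Speed limits (rad/s): [2.57, 2.57, 3.14, 3.14, 3.14, 3.14].

### API

Orientations are given as a unit quaternion [x, y, z, w].
In Python, from cell import arm gives the robot as it stands.
- The arm moves only by the tool send_rows, never from a script. Its argument "deltas" is a list of rows, each a list of 7 numbers: the shift along the tool's x, y, z in mm, then the turn, a rotation vector about the tool's x, y, z in rad, then the closure, from -1 (fully open) to 1 (shut). In form: [[tx, ty, tz, wx, wy, wz, gripper], ...]. A call has 1 to 20 rows; each row is the pose to reach, as a shift and turn from the pose commanded when the call began, along the tool's axes at that moment; what a row does not reach only later rows make up. A row lasts 1/10 s, in which the tool goes at most 50 mm and 8.59 degrees, less where a joint would pass 70% of its speed; a pose out of reach is approached as far as the arm can. A call with a gripper value outside its range is refused whole. The fingers move at their own pace and stop on an object; "force" is the grip in N (left out, the last holds). Time passes only in rows, so rows that repeat a pose let the fingers close. It gives the time, the measured TCP pose, the force, the opening and the grip force at its end, in the units of the state.
- arm.sense(): the state, without advancing time (a new reading comes with each control period).
- arm.grab_frame(name): name is "scene" or "top"; returns a dict with "img" (400x640x3 uint8, blue, green, red), "fx", "fy", "cx", "cy" (pixels), "k1" (the pictures are not rectified: a ray, as slopes to the right and down, at radius r is drawn at 1 + k1 r^2 times it, then the intrinsics apply), "pose" (4x4, takes a point from camera to world coordinates). Camera axes: x right, y down, z forward; pixel columns grow to the right and rows downward; lengths in mm; the calibration is good to about 2 mm. A picture is of the moment at which its call begins. There is no depth.
- arm.hand_in(): hands the job in; it is judged then, once.
The state is a dict: "clock": time; "joint_positions": joint angles; "dq": joint speeds; "effort": joint torques, N m; "tcp_pos": TCP position; "orientation": TCP orientation; "contact_force": force on the tool from outside, world axes, zero at the start; "moment": the same for the moment, N m; "grip_width": finger opening in mm; "grip_force": force on a finger pad.
Only numpy, scipy, OpenCV 4.12 (cv2) and the standard library are available. Lean on these libraries where they do the work, as an engineer would, in place of code of your own. Each camera call takes 0.05 s, during which the arm holds its last target. There are 200 camera calls.

## Working session

There is one attempt and no reset: what is moved stays moved. The work goes in short steps, Python scripts to look and compute and a tool call to move; the robot and the scene stay as the last step left them, time stands still between calls to the robot, and variables do not carry over. Pictures are saved under pics/ and viewed, at most 10 in all, crops included, and the job is handed in when it is done.

Besides the shell and the picture viewer there is one more tool, called after "Request:" by a JSON object that holds its "method" and its "body". send_rows: Moves the arm, as the interface text tells. Its arguments: {"type":"object","properties":{"deltas":{"type":"array"},"force":{"type":"number"}},"required":["deltas"]}

```bash
ls; mkdir -p pics; python3 - <<'E'
from cell import arm
import cv2,numpy as np
for n in("scene","top"):
    f=arm.grab_frame(n); cv2.imwrite(f"pics/{n}0.png",f["img"]); print(n,f["fx"],f["fy"],f["cx"],f["cy"],f["k1"],np.round(f["pose"],3).tolist())
print(arm.sense())
E
```

```text
pics
scene 420.7390177716268 420.7390177716268 316.13310080540094 201.7973054156927 -0.009100022098254761 [[0.566, 0.683, -0.462, 1184.273], [0.825, -0.471, 0.313, -396.817], [-0.003, -0.558, -0.83, 1140.621], [0.0, 0.0, 0.0, 1.0]]
top 509.05768874560925 509.05768874560925 323.6776663072404 193.70058029918553 -0.07198941575488711 [[-0.016, -0.984, 0.178, 368.343], [-1.0, 0.016, 0.003, 6.128], [-0.006, -0.178, -0.984, 1471.912], [0.0, 0.0, 0.0, 1.0]]
{'clock': 0.1, 'joint_positions': array([ 1.22200332e+00,  2.76534519e-01,  1.50597438e+00,  2.24227829e-05,
        1.36068344e+00, -1.20974801e-01]), 'dq': array([ 0.00149271, -0.00241541, -0.00392522, -0.00038328, -0.00210514,
       -0.0016246 ]), 'effort': array([ 9.21292740e-04, -4.17699122e+01, -2.46402848e+01, -1.42817780e-04,
        5.95764985e-03, -1.19734401e-05]), 'tcp_pos': array([129.69931586, 559.73581206, 238.53742524]), 'orientation': array([ 1.13665226e-01,  9.93518785e-01, -7.75329657e-04, -1.96809605e-04]), 'contact_force': array([ 0.15268329,  0.23185679, -0.25140727]), 'moment': array([-0.00067763, -0.02480809,  0.02038116]), 'grip_force': 0.0, 'grip_width': 85.45147630958431}
```

View pics/scene0.png

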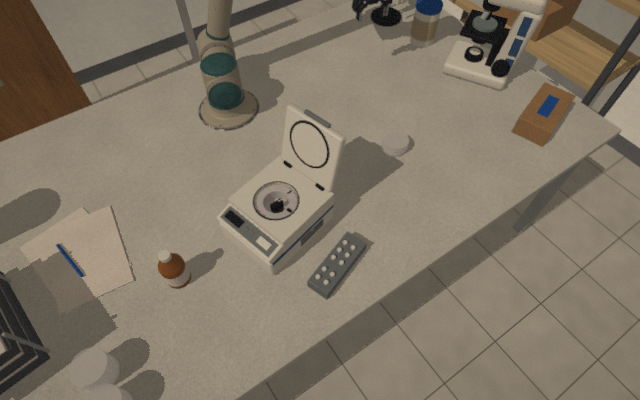

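View pics/top0.png

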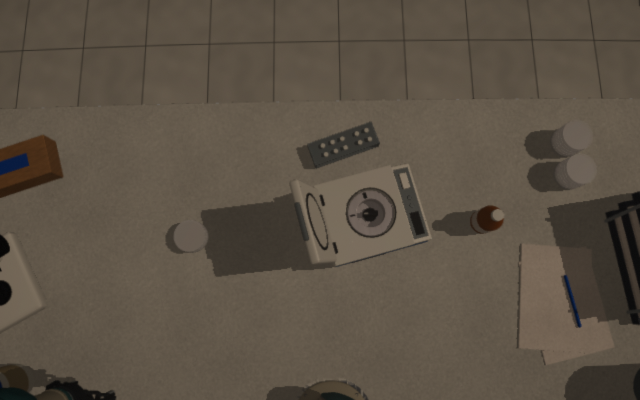

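The scene view shows the centrifuge with its cover open at about (280,190), rotor (277,200), key (263,243). In the top view the rotor is at (370,212), the start key at (405,180), and the cover on the left at (310,220). The rack (343,145), bottle (490,218) and dishes (190,237) are all clear of the centrifuge.

```bash
cat > h.py <<'E'
from cell import arm
import cv2,numpy as np
from scipy.spatial.transform import Rotation as R
def ray(f,uv):
    K=np.array([[f["fx"],0,f["cx"]],[0,f["fy"],f["cy"]],[0,0,1.]])
    p=cv2.undistortPoints(np.array([[uv]],float),K,np.array([f["k1"],0,0,0,0]))[0,0]
    return f["pose"][:3,:3]@[p[0],p[1],1],f["pose"][:3,3]
def onz(f,uv,z):
    d,o=ray(f,uv); return o+d*(z-o[2])/d[2]
def proj(f,P):
    T=np.linalg.inv(f["pose"]);K=np.array([[f["fx"],0,f["cx"]],[0,f["fy"],f["cy"]],[0,0,1.]])
    return cv2.projectPoints(np.atleast_2d(np.array(P,float)),cv2.Rodrigues(T[:3,:3])[0],T[:3,3],K,np.array([f["k1"],0,0,0,0]))[0][:,0]
def crop(img,x,y,w,h,s): return cv2.resize(img[y:y+h,x:x+w],None,fx=s,fy=s,interpolation=cv2.INTER_CUBIC)
E
python3 - <<'E'
from h import *
t=arm.grab_frame("top")["img"];s=arm.grab_frame("scene")["img"]
a=crop(t,285,155,160,120,5);b=crop(s,210,100,150,180,3)
g=lambda i:np.clip(255*(i/255.)**.6,0,255).astype(np.uint8)
cv2.imwrite("pics/t1.png",g(a));cv2.imwrite("pics/s1.png",g(b))
E
```

```text
(no output)
```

View pics/t1.png

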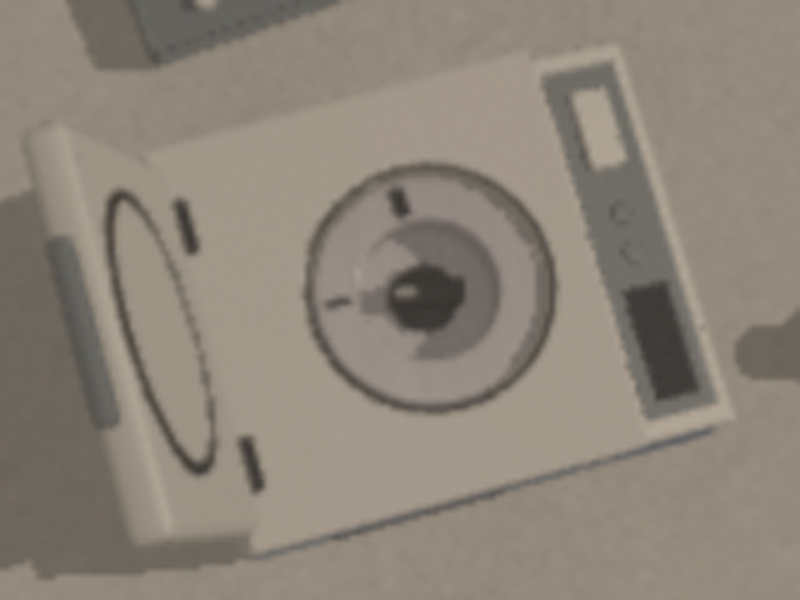

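View pics/s1.png

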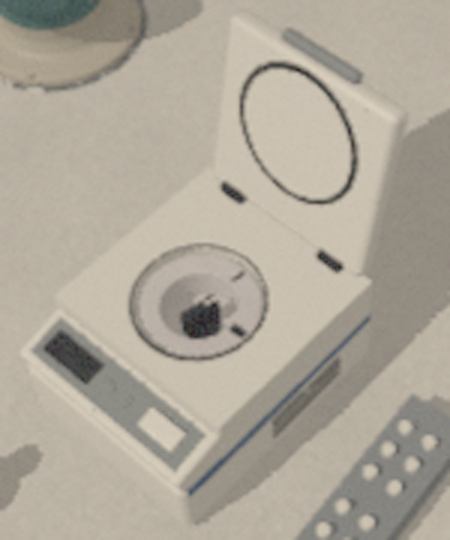

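The crops show the narrow rib at crop pixel (338,301), the broad rib at (398,203), and the white line at (405,292), close to the narrow rib. The chamber ring centre is at (430,287), the key centre at (599,128), and the hinge pads at (187,227) and (251,464).

```bash
python3 - <<'E'
from h import *
f=arm.grab_frame("top");s=arm.grab_frame("scene")
q=lambda u,v:((u+.5)/5-.5+285,(v+.5)/5-.5+155)
r=lambda u,v:((u+.5)/3-.5+210,(v+.5)/3-.5+100)
# chamber edge extremes in crop: l,r,t,b
for nm,uv,z in[("chamb",(430,287),140),("chL",(305,290),140),("chR",(556,287),140),("chT",(425,163),140),("chB",(435,411),140),("h1",(187,227),141),("h2",(251,464),141),("g1",(545,75),127),("g2",(648,418),127),("key",(599,128),122),("nrib",(338,301),134),("brib",(398,203),134),("line",(405,292),130),("lineL",(392,292),130),("knobC",(427,297),130)]:
    print(nm,np.round(onz(f,q(*uv),z),1))
print("scene")
for nm,uv,z in[("chamb",(199,302),140),("key",(163,430),122),("h1",(330,260),141),("h2",(233,192),141),("nrib",(238,276),134),("brib",(238,331),134)]:
    print(nm,np.round(onz(s,r(*uv),z),1))
def tri(a,b):
    A=[];B=[]
    for d,o in(a,b):
        d=d/np.linalg.norm(d);P=np.eye(3)-np.outer(d,d);A.append(P);B.append(P@o)
    return np.linalg.solve(sum(A),sum(B))
print("key tri",tri(ray(f,q(599,128)),ray(s,r(163,430))))
# lip corners: centre of lip
print("lip tri",tri(ray(f,q(82,332)),ray(s,r(322,55))))
E
```

```text
chamb [ 558.3 -112.4  140. ]
chL [557.8 -46.4 140. ]
chR [ 557.2 -179.1  140. ]
chT [ 625.  -111.9  140. ]
chB [ 492.6 -113.   140. ]
h1 [592.4  15.5 141. ]
h2 [466.5 -16.1 141. ]
g1 [ 675.  -179.7  127. ]
g2 [ 488.1 -227.   127. ]
key [ 646.3 -208.5  122. ]
nrib [552.5 -64.  134. ]
brib [604.7 -97.3 134. ]
line [557.3 -99.9 130. ]
lineL [557.4 -93.  130. ]
knobC [ 554.4 -111.6  130. ]
scene
chamb [ 557.7 -110.9  140. ]
key [ 648.5 -206.5  122. ]
h1 [588.7  20.4 141. ]
h2 [462.4 -12.2 141. ]
nrib [549.4 -61.7 134. ]
brib [603.4 -96.  134. ]
key tri [ 647.12598632 -207.47383788  120.64474558]
lip tri [513.1457635   62.57680983 332.77088005]
```

Request:
{"method": "send_rows", "body": {"deltas": [[0, 0, -180, 0, 0, 0, 0.3], [0, 0, -180, 0, 0, 0, 0.3], [0, 0, -180, 0, 0, 0, 0.3], [-569, -558, -181, 0, 0, 1.31, 0.3], [-569, -558, -181, 0, 0, 1.31, 0.3], [-569, -558, -181, 0, 0, 1.31, 0.3], [-569, -558, -181, 0, 0, 1.31, 0.3], [-569, -558, -181, 0, 0, 1.31, 0.3], [-569, -558, -181, 0, 0, 1.31, 0.3], [-569, -558, -181, 0, 0, 1.31, 0.3], [-569, -558, -181, 0, 0, 1.31, 0.3], [-569, -558, -181, 0, 0, 1.31, 0.3], [-569, -558, -181, 0, 0, 1.31, 0.3], [-569, -558, -181, 0, 0, 1.31, 0.3], [-569, -558, -181, 0, 0, 1.31, 0.3], [-569, -558, -181, 0, 0, 1.31, 0.3], [-569, -558, -181, 0, 0, 1.31, 0.3], [-569, -558, -181, 0, 0, 1.31, 0.3], [-569, -558, -181, 0, 0, 1.31, 0.3], [-569, -558, -181, 0, 0, 1.31, 0.3]]}}

```text
clock: 2.3
tcp_pos: [561.0, -117.3, 417.9]
orientation: [0.697, 0.717, -0.001, 0.0]
contact_force: [-1.1, 0.4, -1.1]
grip_width: 29.8
grip_force: 0.0
```

Request:
{"method": "send_rows", "body": {"deltas": [[0, 0, 150, 0, 0, 0, 0.3], [0, 0, 220, 0, 0, 0, 0.3], [0, 0, 220, 0, 0, 0, 0.3], [0, 0, 220, 0, 0, 0, 0.3], [0, 0, 220, 0, 0, 0, 0.3], [0, 0, 220, 0, 0, 0, 0.3], [0, 0, 220, 0, 0, 0, 0.3]]}}

```text
clock: 3.0
tcp_pos: [558.6, -111.7, 201.1]
orientation: [0.695, 0.719, 0.0, 0.0]
contact_force: [0.2, 0.5, 0.2]
grip_width: 29.7
grip_force: 0.0
```

```bash
python3 - <<'E'
from h import *
s=arm.sense();print(s["tcp_pos"],s["orientation"],s["joint_positions"],s["contact_force"])
f=arm.grab_frame("scene")
g=lambda i:np.clip(255*(i/255.)**.6,0,255).astype(np.uint8)
P=s["tcp_pos"].copy()
print(proj(f,[P,[557.8,-111.8,130]]))
t=arm.grab_frame("top")
a=crop(f["img"],230,90,120,150,4);b=crop(t["img"],290,160,110,110,4)
c=np.zeros((600,480+440-120,3),np.uint8);a=crop(f["img"],240,120,90,120,4)
c[:480,:360]=a;c[:440,360:800]=b
cv2.imwrite("pics/c2.png",g(c))
E
```

```text
[ 558.56923161 -111.7061724   201.08318411] [6.95251885e-01 7.18766025e-01 2.88749054e-04 3.67019938e-04] [-3.19646417e-01  2.91120176e-01  1.58039205e+00  2.11051528e-04
  1.26916846e+00 -3.52964574e-01] [0.2230526  0.48944665 0.18976824]
[[274.07697446 188.23666914]
 [276.02861866 202.44372854]]
```

View pics/c2.png

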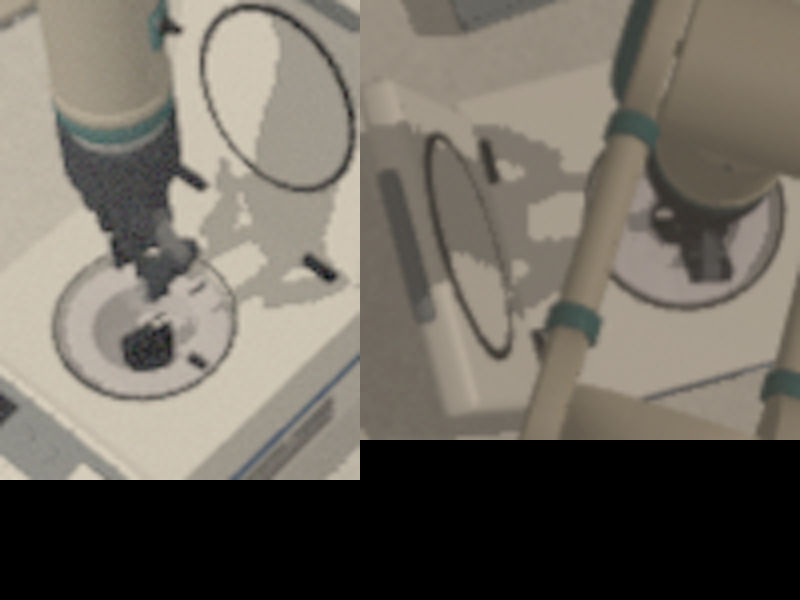

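The gripper is above the well. The scene crop shows the fingers at (165,265), with the knob at (150,345) directly below. I'm descending around the bar.

Request:
{"method": "send_rows", "body": {"deltas": [[0, 0, 40, 0, 0, 0, 0.3], [0, 0, 60, 0, 0, 0, 0.3], [0, 0, 75, 0, 0, 0, 0.3], [0, 0, 86, 0, 0, 0, 0.3], [0, 0, 86, 0, 0, 0, 0.3], [0, 0, 86, 0, 0, 0, 0.3]], "force": 25}}

```text
clock: 3.7
tcp_pos: [559.1, -112.2, 115.5]
orientation: [0.695, 0.719, 0.001, 0.001]
contact_force: [1.0, -0.5, 0.2]
grip_width: 29.8
grip_force: 0.0
```

Request:
{"method": "send_rows", "body": {"deltas": [[0, 0, 1, 0, 0, 0, 1], [0, 0, 1, 0, 0, 0, 1], [0, 0, 1, 0, 0, 0, 1], [0, 0, 1, 0, 0, 0, 1], [0, 0, 1, 0, 0, 0, 1]], "force": 25}}

```text
clock: 4.2
tcp_pos: [557.5, -112.2, 114.6]
orientation: [0.695, 0.719, -0.001, 0.0]
contact_force: [-3.5, -0.6, 5.8]
grip_width: 13.1
grip_force: 28.3
```

Request:
{"method": "send_rows", "body": {"deltas": [[0, 0, 0, 0, 0, 0.1, 1], [0, 0, 0, 0, 0, 0.2, 1], [0, 0, 0, 0, 0, 0.3, 1], [0, 0, 0, 0, 0, 0.4, 1], [0, 0, 0, 0, 0, 0.5, 1], [0, 0, 0, 0, 0, 0.6, 1], [0, 0, 0, 0, 0, 0.7, 1], [0, 0, 0, 0, 0, 0.8, 1], [0, 0, 0, 0, 0, 0.9, 1], [0, 0, 0, 0, 0, 1.0, 1], [0, 0, 0, 0, 0, 1.08, 1], [0, 0, 0, 0, 0, 1.14, 1], [0, 0, 0, 0, 0, 1.14, 1]]}}

```text
clock: 5.5
tcp_pos: [557.7, -112.4, 114.7]
orientation: [0.973, 0.229, -0.0, 0.001]
contact_force: [-3.6, -0.8, 5.2]
grip_width: 13.5
grip_force: 28.3
```

```bash
python3 -c "
from h import *
s=arm.sense();print(s['moment'],s['contact_force'],s['joint_positions'])"
```

```text
[-0.1998174   0.594576   -0.11182631] [-3.62233364 -0.81519653  5.22517076] [-3.20472033e-01  3.63022702e-01  1.70606493e+00 -1.32931430e-03
  1.07220756e+00  7.87962517e-01]
```

Request:
{"method": "send_rows", "body": {"deltas": [[0, 0, 0, 0, 0, 0.05, 1], [0, 0, 0, 0, 0, 0.1, 1], [0, 0, 0, 0, 0, 0.1, 1]]}}

```text
clock: 5.8
tcp_pos: [557.7, -112.4, 114.7]
orientation: [0.984, 0.181, -0.0, 0.001]
contact_force: [-3.8, -1.3, 4.5]
grip_width: 13.4
grip_force: 28.2
```

```bash
python3 -c "
from h import *
s=arm.sense();print(s['moment'],s['contact_force'],s['orientation'])"
```

```text
[-0.14596581  0.60088861 -0.08052665] [-3.76070007 -1.34291883  4.48961678] [ 9.83554020e-01  1.80613126e-01 -1.67897862e-04  6.00931043e-04]
```

Request:
{"method": "send_rows", "body": {"deltas": [[0, 0, 0, 0, 0, 0.05, 1], [0, 0, 0, 0, 0, 0.08, 1], [0, 0, 0, 0, 0, 0.08, 1]]}}

```text
clock: 6.1
tcp_pos: [557.7, -112.5, 114.7]
orientation: [0.99, 0.142, -0.0, 0.001]
contact_force: [-3.8, -0.6, 5.0]
grip_width: 13.7
grip_force: 29.2
```

```bash
python3 -c "
from h import *
s=arm.sense();print(s['moment'],s['contact_force'],s['orientation'])"
```

```text
[-0.15382282  0.58210791  0.43252135] [-3.76298203 -0.62584695  5.00912448] [ 9.89845419e-01  1.42145713e-01 -1.96847938e-04  7.76754717e-04]
```

The yaw moment jumped by about 0.5 N m, so the knob is at its stop. The bar is at 16° and the broad rib at about 18°. Next: release, lift, and go over and behind the cover.

Request:
{"method": "send_rows", "body": {"deltas": [[0, 0, 0, 0, 0, 0, 0.3], [0, 0, 0, 0, 0, 0, 0.3], [0, 0, 0, 0, 0, 0, 0.3], [0, 0, -40, 0, 0, 0, 0.3], [0, 0, -80, 0, 0, 0, 0.3], [0, 0, -305, 0, 0, 0, 0.3], [0, 0, -305, 0, 0, 0, 0.3], [0, 0, -305, 0, 0, 0, 1], [0, 0, -305, 0, 0, 0, 1], [0, 0, -305, 0, 0, 0, 1], [0, 0, -305, 0, 0, 0, 1], [8, -223, -305, 0, 0, 0, 1], [8, -223, -305, 0, 0, 0, 1], [8, -223, -305, 0, 0, 0, 1], [8, -223, -305, 0, 0, 0, 1], [8, -223, -305, 0, 0, 0, 1], [8, -223, -305, 0, 0, 0, 1], [8, -223, -305, 0, 0, 0, 1]]}}

```text
clock: 7.9
tcp_pos: [503.1, 104.4, 417.1]
orientation: [0.99, 0.142, -0.001, 0.0]
contact_force: [0.6, 0.9, -0.1]
grip_width: 0.7
grip_force: 0.0
```

```bash
python3 - <<'E'
from h import *
s=arm.sense();print(s["tcp_pos"],s["orientation"],s["joint_positions"])
f=arm.grab_frame("scene");t=arm.grab_frame("top")
g=lambda i:np.clip(255*(i/255.)**.6,0,255).astype(np.uint8)
c=np.zeros((480,800,3),np.uint8)
c[:,:400]=crop(f["img"],240,90,100,120,4);c[:440,400:800]=crop(t["img"],280,160,100,110,4)
cv2.imwrite("pics/c3.png",g(c))
E
```

```text
[503.14972622 104.39952586 417.13190641] [ 9.89872758e-01  1.41954434e-01 -8.70738984e-04  3.20626143e-04] [ 6.96568629e-02  1.34729118e-01  1.26342296e+00 -7.77977693e-04
  1.74513077e+00  1.35544764e+00]
```

View pics/c3.png

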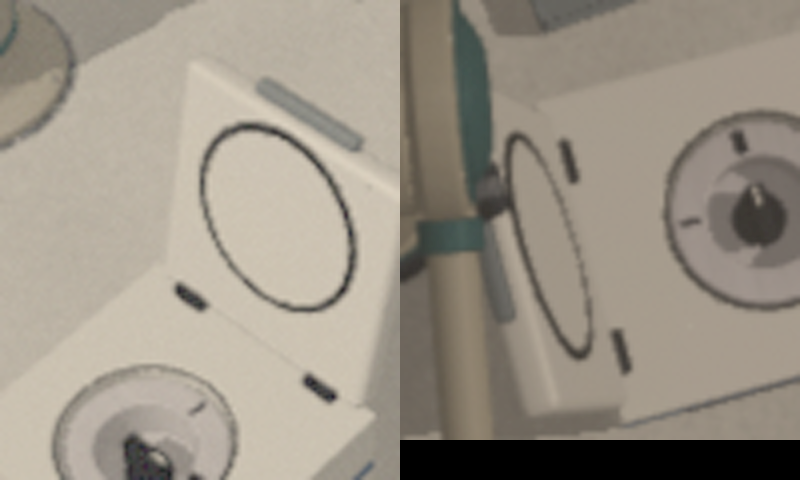

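The knob's line points at the broad rib: in the top crop the line is at (757,190) and the rib at (740,140). The gripper at (490,190) is behind the cover. Now I'll descend and push the cover over along its arc.

Request:
{"method": "send_rows", "body": {"deltas": [[0, 0, 117, 0, 0, 0, 1], [0, 0, 117, 0, 0, 0, 1], [0, 0, 117, 0, 0, 0, 1], [0, 0, 117, 0, 0, 0, 1], [0, 0, 117, 0, 0, 0, 1], [0, 20, 117, 0, 0, 0, 1], [-1, 40, 117, 0, 0, 0, 1], [-2, 60, 117, 0, 0, 0, 1], [-3, 77, 117, 0, 0, 0, 1], [-3, 92, 117, 0, 0, 0, 1], [-4, 107, 117, 0, 0, 0, 1]]}}

```text
clock: 9.1
tcp_pos: [533.7, -0.5, 310.2]
orientation: [0.99, 0.141, 0.009, 0.002]
contact_force: [0.3, 2.1, 8.1]
grip_width: -0.4
grip_force: 3.5
```

Request:
{"method": "send_rows", "body": {"deltas": [[0, 0, 0, 0, 0, 0, 1], [0, 15, 3, 0, 0, 0, 1], [-1, 30, 6, 0, 0, 0, 1], [-1, 44, 13, 0, 0, 0, 1], [-2, 58, 19, 0, 0, 0, 1], [-2, 71, 28, 0, 0, 0, 1], [-3, 83, 36, 0, 0, 0, 1], [-3, 94, 47, 0, 0, 0, 1], [-3, 104, 58, 0, 0, 0, 1], [-4, 112, 71, 0, 0, 0, 1], [-4, 120, 84, 0, 0, 0, 1], [-4, 120, 84, 0, 0, 0, 1]]}}

```text
clock: 10.3
tcp_pos: [557.7, -116.2, 214.1]
orientation: [0.99, 0.141, -0.003, -0.001]
contact_force: [-0.6, 0.3, -0.9]
grip_width: -0.3
grip_force: 0.0
```

```bash
python3 - <<'E'
from h import *
s=arm.sense();print(s["tcp_pos"],s["contact_force"],s["joint_positions"])
f=arm.grab_frame("scene")
g=lambda i:np.clip(255*(i/255.)**.6,0,255).astype(np.uint8)
cv2.imwrite("pics/c4.png",g(crop(f["img"],200,60,160,200,3)))
E
```

```text
[ 557.71867809 -116.17222054  214.09948796] [-0.63088537  0.30719793 -0.94042447] [-3.27340251e-01  2.86139926e-01  1.55406923e+00 -2.40317719e-04
  1.30730317e+00  9.60710360e-01]
```

View pics/c4.png

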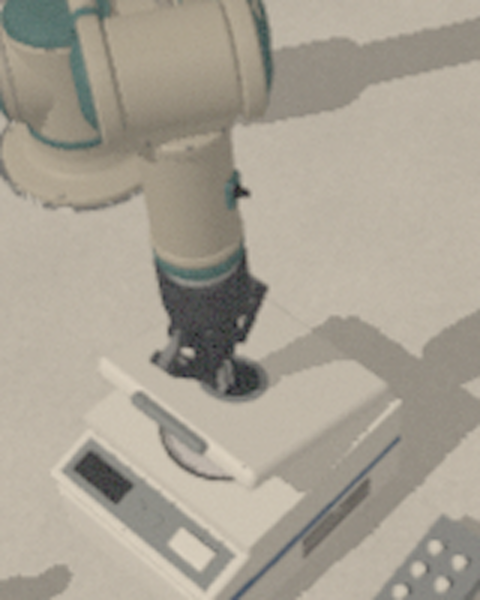

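The cover is down to about 0.3 rad, with the lip at crop (170,420) and the fingers on its outer face. I'll press it the rest of the way shut.

Request:
{"method": "send_rows", "body": {"deltas": [[0, 5, 11, 0, 0, 0, 1], [0, 8, 21, 0, 0, 0, 1], [0, 11, 29, 0, 0, 0, 1], [0, 12, 36, 0, 0, 0, 1], [0, 13, 40, 0, 0, 0, 1], [0, 13, 43, 0, 0, 0, 1], [0, 13, 43, 0, 0, 0, 1], [0, 13, 43, 0, 0, 0, 1]]}}

```text
clock: 11.15
tcp_pos: [562.6, -127.7, 174.1]
orientation: [0.99, 0.141, -0.0, -0.001]
contact_force: [-0.1, -0.3, 0.3]
grip_width: -0.3
grip_force: 0.0
```

Request:
{"method": "send_rows", "body": {"deltas": [[0, 0, 2, 0, 0, 0, 1], [0, 0, 3, 0, 0, 0, 1], [0, 0, 3, 0, 0, 0, 1]]}}

```text
clock: 11.45
tcp_pos: [563.0, -128.0, 173.0]
orientation: [0.99, 0.141, 0.001, 0.0]
contact_force: [-2.6, 0.4, 7.9]
grip_width: 0.3
grip_force: 4.1
```

Request:
{"method": "send_rows", "body": {"deltas": [[0, 0, 2, 0, 0, 0, 1], [0, 0, 3, 0, 0, 0, 1], [0, 0, 3, 0, 0, 0, 1]]}}

```text
clock: 11.75
tcp_pos: [563.0, -128.0, 172.9]
orientation: [0.99, 0.142, 0.001, 0.001]
contact_force: [-6.0, 1.5, 21.9]
grip_width: -0.0
grip_force: 10.9
```

The tip stopped at z = 172.9 against a predicted 173 for the shut cover, with 22 N on it. The cover is shut. Now over to the key, tilting 0.26.

Request:
{"method": "send_rows", "body": {"deltas": [[0, 0, -35, 0, 0, 0, 1], [0, 0, -70, 0, 0, 0, 1], [57, 107, -70, 0.1, 0, 0, 1], [57, 107, -70, 0.26, 0, 0, 1], [57, 107, -70, 0.26, 0, 0, 1], [57, 107, -70, 0.26, 0, 0, 1], [57, 107, -70, 0.26, 0, 0, 1], [57, 107, -70, 0.26, 0, 0, 1]]}}

```text
clock: 12.55
tcp_pos: [646.9, -213.4, 239.1]
orientation: [0.981, 0.141, -0.018, -0.129]
contact_force: [-0.7, -0.7, -0.5]
grip_width: 0.2
grip_force: 0.0
```

```bash
python3 - <<'E'
from h import *
s=arm.sense();M=R.from_quat(s["orientation"]).as_matrix();print(s["tcp_pos"],M.round(3).tolist())
a=np.array([.063,-.249,.966]);k=np.array([646.5,-207.7,122])
for d in(28,18,8,3):print(d,M.T@(k+d*a-s["tcp_pos"]))
t=arm.grab_frame("top");f=arm.grab_frame("scene")
g=lambda i:np.clip(255*(i/255.)**.6,0,255).astype(np.uint8)
c=np.zeros((480,800,3),np.uint8)
c[:,:400]=crop(f["img"],210,160,100,120,4);c[:440,400:800]=crop(t["img"],340,150,100,110,4)
cv2.imwrite("pics/c5.png",g(c))
E
```

```text
[ 646.86260766 -213.38272934  239.13681398] [[0.96, 0.272, -0.072], [0.281, -0.927, 0.247], [0.0, -0.257, -0.966]]
28 [ 0.96053914 24.77236619 86.63156331]
18 [ 1.05393443 24.77947577 96.62675349]
8 [  1.14732972  24.78658534 106.62194367]
3 [  1.19402736  24.79014013 111.61953877]
```

View pics/c5.png

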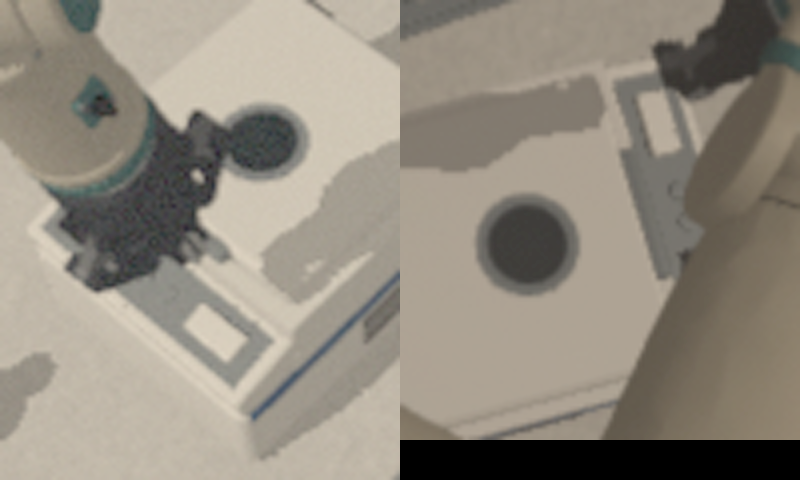

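The cover is shut and the key is clear at scene crop (215,333). The fingers are above and behind it. Aligning and descending.

Request:
{"method": "send_rows", "body": {"deltas": [[1, 25, 0, 0, 0, 0, 1], [1, 25, 40, 0, 0, 0, 1], [1, 25, 80, 0, 0, 0, 1], [1, 25, 98, 0, 0, 0, 1], [1, 25, 98, 0, 0, 0, 1], [1, 25, 98, 0, 0, 0, 1]]}}

```text
clock: 13.25
tcp_pos: [648.5, -213.0, 138.8]
orientation: [0.982, 0.141, -0.018, -0.128]
contact_force: [0.6, -0.5, -0.8]
grip_width: -0.3
grip_force: 0.0
```

Request:
{"method": "send_rows", "body": {"deltas": [[0, 0, 4, 0, 0, 0, 1], [0, 0, 7, 0, 0, 0, 1], [0, 0, 10, 0, 0, 0, 1], [0, 0, 10, 0, 0, 0, 1], [0, 0, 10, 0, 0, 0, 1]]}}

```text
clock: 13.75
tcp_pos: [648.0, -211.5, 128.1]
orientation: [0.982, 0.14, -0.018, -0.128]
contact_force: [1.2, -0.3, 2.9]
grip_width: 0.1
grip_force: 1.1
```

Request:
{"method": "send_rows", "body": {"deltas": [[0, 0, 2, 0, 0, 0, 1], [0, 0, 3, 0, 0, 0, 1], [0, 0, 3, 0, 0, 0, 1], [0, 0, 3, 0, 0, 0, 1]]}}

```text
clock: 14.15
tcp_pos: [647.9, -210.8, 125.4]
orientation: [0.982, 0.14, -0.018, -0.128]
contact_force: [1.2, 0.2, 4.6]
grip_width: 0.1
grip_force: 2.6
```

Request:
{"method": "send_rows", "body": {"deltas": [[0, 0, 1, 0, 0, 0, 1], [0, 0, 2, 0, 0, 0, 1], [0, 0, 2, 0, 0, 0, 1]]}}

```text
clock: 14.45
tcp_pos: [647.9, -210.8, 125.3]
orientation: [0.982, 0.14, -0.017, -0.127]
contact_force: [-0.9, -1.3, 11.7]
grip_width: -0.1
grip_force: 5.9
```

The key bottomed out at 11.7 N, at the expected depth. Retreating.

Request:
{"method": "send_rows", "body": {"deltas": [[0, 0, -20, 0, 0, 0, 1], [0, 0, -60, 0, 0, 0, 1], [0, 0, -120, 0, 0, 0, 1], [0, 0, -120, 0, 0, 0, 1], [0, 0, -120, 0, 0, 0, 1], [0, 0, -120, 0, 0, 0, 1], [0, 0, -120, 0, 0, 0, 1]]}}

```text
clock: 15.15
tcp_pos: [654.8, -238.8, 236.1]
orientation: [0.981, 0.14, -0.02, -0.13]
contact_force: [-0.5, 0.4, 0.2]
grip_width: 0.3
grip_force: 0.0
```

```bash
python3 - <<'E'
from h import *
s=arm.sense();print(s["tcp_pos"],s["contact_force"],abs(s["dq"]).max())
f=arm.grab_frame("scene")["img"]
cv2.imwrite("pics/c6.png",crop(f,130,90,260,220,3)[:600])
E
```

```text
[ 654.77910792 -238.79349699  236.12354125] [-0.48314758  0.37642518  0.23537928] 0.004807225116209933
```

View pics/c6.png

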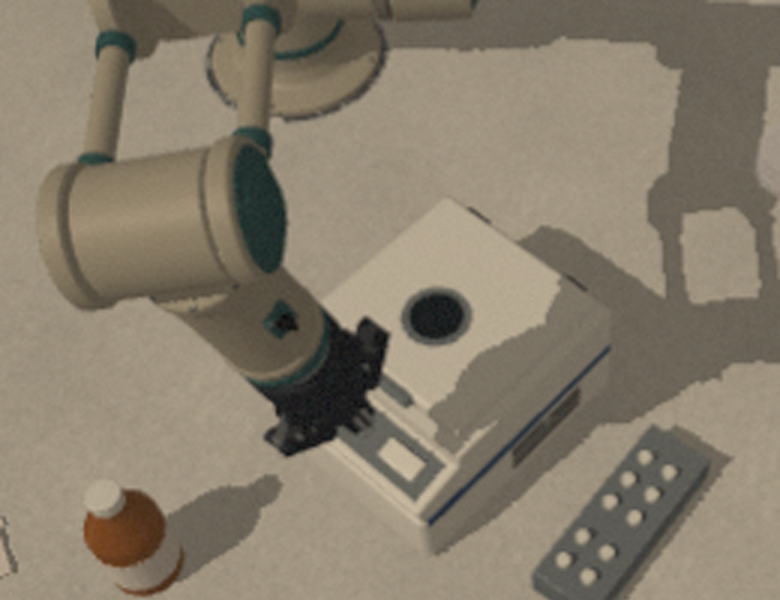

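The picture shows the cover shut, the key out at (400,460), the robot clear, and the bottle (125,535) and rack (620,515) undisturbed.

```bash
python3 -c "
from cell import arm
print(arm.hand_in())"
```

```text
the job is handed in; nothing more can be done
None
```

I turned the knob to its locked stop, swung the cover shut, and pressed and released the start key. The arm is clear, the rack and bottle look untouched in the last picture, the dishes were not re-checked, and the job is handed in with no verdict returned.

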